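Lock the lamp collar and flag it done

ROBOT

A 7-joint arm with a two-finger parallel gripper is mounted at the origin on the work surface. World frame = base frame: x ahead of the robot, y to its left, z up, the work surface at z = 0. Lengths are in m, angles in rad, forces in N, time in s.
With the tool pointing down it reaches from about 0.425 to 0.925 m from the base axis. Payload 6.8 kg.
Tool frame: the origin (TCP) lies at the very end of the fingers, on their centre line; the grasp point (between the pads) lies 19 mm behind it; z points along the fingers, y is the line along which they close (so a half turn about z gives the same grasp; the last joint's range is limited). The gripper opens to 85 mm and grips with 20 to 120 N. Pads are 22 mm wide; open, the fingers measure 114 mm over their backs; the gripper's body (76 mm by 85 mm) begins 54 mm behind the grasp point. The pads swing forward as they close: fully open they stand 13 mm farther back than shut.
Start: joints at [-1.385, 0.477, 0.022, 1.555, -0.011, 1.109, -0.083], TCP at [0.195, 0.646, 0.231] pointing down, gripper open.
Joint ranges: [-2.96, 2.96], [-0.34, 2.1], [-1.41, 1.46], [0.24, 2.44], [-1.37, 4.51], [0.17, 1.92], [-2.96, 2.96]. Speed limits (rad/s): [2.39, 2.39, 3.14, 3.14, 3.14, 3.14, 3.14].

INTERFACE

Orientations are given as a unit quaternion [w, x, y, z].
In Python, from station import bot gives the robot as it stands.
- The arm moves only by the tool jog_arm, never from a script. Its argument "motion" is a list of rows, each a list of 7 numbers: the turn, a rotation vector about the tool's x, y, z in rad, then the shift along the tool's x, y, z in mm, then the finger opening in mm, from 0 to 85.4. A call has 1 to 10 rows; each row is the pose to reach, as a shift and turn from the pose commanded when the call began, along the tool's axes at that moment; what a row does not reach only later rows make up. A row lasts 1/8 s, in which the tool goes at most 62.5 mm and 10.7 degrees, less where a joint would pass 70% of its speed; a pose out of reach is approached as far as the arm can. A call with a gripper value outside its range is refused whole. The fingers move at their own pace and stop on an object; "grip_force" is the grip in N (left out, the last holds). Time passes only in rows, so rows that repeat a pose let the fingers close. It gives the time, the measured TCP pose, the force, the opening and the grip force at its end, in the units of the state.
- bot.get_obs(): the state, without advancing time (a new reading comes with each control period).
- bot.read_camera(name): name is "scene" or "top" or "wrist"; returns a dict with "pixels" (420x560x3 uint8, red, green, blue), "camera_matrix" (3x3 intrinsics, pixels), "T" (4x4, takes a point from camera to world coordinates); the wrist camera has in their place "tool_from_camera" (4x4, takes a point from camera to tool coordinates, whose origin is the TCP and whose axes are the flange's). Camera axes: x right, y down, z forward; pixel columns grow to the right and rows downward; lengths in m; the calibration is good to about 2 mm. A picture is of the moment at which its call begins: read the wrist's pose just before it. There is no depth.
- bot.hand_in(): hands the job in; it is judged then, once.
Trained networks look in a picture, given as the dict that the camera call returned (one of the last four; its "shot" number tells which), for a name from the list of things; names that differ only in an ending like _2 or _b are one class to them, and where a whole thing is asked for, a point or a joint stands for the part that bears it (a point fixed in the world has none). Each returns a list of dicts, best first, with "score" (0 to 1); they miss things now and then, are a little off and sometimes report something else, mostly with a low value. They report only what shows in the picture. A call takes as long as a camera call. They do not tell look-alikes from the thing itself.
- bot.spot_in(thing, picture): "xy" ([column, row] in pixels, amid what is visible of it).
- bot.tip_of(thing, picture): "xy" ([column, row] in pixels: a listed point, or the origin of a listed thing).
The state is a dict: "t": time; "q": joint angles; "joint_vel": joint speeds; "joint_torque": joint torques, N m; "eef_pos": TCP position; "tool_rot": TCP orientation; "contact_force": force on the tool from outside, world axes, zero at the start; "torque": the same for the moment, N m; "gripper_width": opening from 0.0 (shut) to 1.0 (fully open); "grasp_force": force on a finger pad.
Only numpy, scipy, OpenCV 4.12 (cv2) and the standard library are available. Lean on these libraries where they do the work, as an engineer would, in place of code of your own. Each camera call takes 0.05 s, during which the arm holds its last target. There are 200 camera calls.

TASK

On the leaning lamp housing in the cradle, turn the black lock collar clockwise (seen facing the lamp) until it is fully home against its stop, with its tab pointing at the bar-shaped locked mark. Then flag the lamp as locked: take the aluminium saddle-shaped flag standing on the table and hang it astride the steel rail, a leg on each side of the bar, and let go. Leave the other things on the table where they are.

Things in the scene. Friction and masses are not known exactly. Their poses are not given: they have to be found in the camera images.
- collar (a joint): turn of the lock collar, rad: 0 = tab at the round open mark, 2.6 = tab at the bar-shaped locked mark, at a hard stop. Grows clockwise seen facing the lamp, i.e. as a negative rotation about z of collar_center. Friction takes 0.35 N m, a gasket spring adds 0.1 N m per rad; it stays where left. Most wrists need a regrasp on the way. Starts between 0 and 0.5.
- collar_center (a point): centre of the lock collar on its axis at mid-height. Black plastic ring, 58 mm outside diameter, 30 mm high, underside 4 mm above the flange (this point is 19 mm above the flange, 15 mm below the top rim). z = the axis, out of the lamp, up and towards the robot, 35 deg from vertical; x and y turn with the collar. The fixed lens inside is lower than the rim.
- collar_tab (a point): end region of the collar's only tab, 46 mm from the axis at the collar's mid-height. The tab is a radial wing 8 mm wide, 18 mm high, ending 49.5 mm from the axis; the rest of the ring is round
- lock_mark (a point): the locked mark: a small flat black bar, 18 x 6 x 3 mm, lying radially on the white flange, its centre 62 mm from the collar's axis, at flange level. The open mark is a round dot of 9 mm, 2.6 rad anticlockwise from it at the same radius
- jig: fixed steel cradle, base 160 x 150 x 16 mm, holding the white lamp housing; origin under the centre of the base. Housing: flange 150 mm diameter, 6 mm thick; the centre of its upper face lies at (-25, 0, 125) mm in this frame, and its face leans 35 deg towards the frame's -x
- flag: saddle-shaped flag of aluminium, an inverted U standing on the table on its two legs, 90 g or so. 34 mm over the outside of the legs (along its x), 46 mm wide (its y), 90 mm high, sheet 4 mm thick, so a 26 mm gap between the legs. Origin on the table under its centre, z up
- flag_crest (a point): middle of the underside of the flag's crest, 86 mm above its origin
- rail_mid (a point): middle of the axis of the steel rail: a fixed horizontal round bar of 12 mm diameter, 200 mm long between posts at its ends, 200 mm above the table; y axis along the bar, z up
- rail: the fixed stand of the rail; origin on the table under the middle of the bar
- spare_collar: loose black ring, 58 mm across, 30 mm high, lying on the table; origin under its centre. Bystander, to be left alone
- driver: screwdriver lying on the table. Bystander, to be left alone
- bottle: closed bottle, 56 mm across, 140 mm high, standing; origin under its centre. Bystander, to be left alone
- screw_tray: open grey tray 110 x 90 x 35 mm high; origin under its centre. Bystander, to be left alone
- tub: small open steel cup, 64 mm across, 60 mm high; origin under its centre. Bystander, to be left alone
Not all that is in view belongs to the job. What is shaped like the jig but blue is not meant.

How it is judged:
By the outcome, as a careful person would: the job done as asked, in the order asked, and still so for the second after the job is handed in, with the robot touching nothing.
It also fails if it takes over 64 s, if anything falls off the work surface, if the arm or the gripper's body presses on something with over 40 N, if the wrist force passes 120 N, or if a joint passes its speed limit or range.

## Working session

There is one attempt and no reset: what is moved stays moved. The work goes in short steps, Python scripts to look and compute and a tool call to move; the robot and the scene stay as the last step left them, time stands still between calls to the robot, and variables do not carry over. Pictures are saved under pics/ and viewed, at most 10 in all, crops included, and the job is handed in when it is done.

Besides the shell and the picture viewer there is one more tool, called as name([rows], argument=value, ...), one row to a line, values as JSON. jog_arm: Moves the arm, as the interface text tells. Its arguments: {"type":"object","properties":{"motion":{"type":"array"},"grip_force":{"type":"number"}},"required":["motion"]}

```bash
ls; mkdir -p pics; cat > h.py <<'E'
import numpy as np,cv2
from scipy.spatial.transform import Rotation as R
from station import bot
def rot(o): 
    q=o['tool_rot']; return R.from_quat([q[1],q[2],q[3],q[0]])
def cam(n):
    o=bot.get_obs(); p=bot.read_camera(n)
    if n=='wrist':
        T=np.eye(4);T[:3,:3]=rot(o).as_matrix();T[:3,3]=o['eef_pos'];T=T@np.array(p['tool_from_camera'])
    else: T=np.array(p['T'])
    return p,T
def ray(p,T,xy):
    d=np.linalg.inv(p['camera_matrix'])@[xy[0],xy[1],1]; d=T[:3,:3]@d
    return T[:3,3],d/np.linalg.norm(d)
def atz(p,T,xy,z):
    o,d=ray(p,T,xy); return o+d*(z-o[2])/d[2]
def tri(rs):
    A=0;b=0;
    for o,d in rs:
        M=np.eye(3)-np.outer(d,d);A=A+M;b=b+M@o
    x=np.linalg.solve(A,b); return x,[np.linalg.norm(np.cross(x-o,d)) for o,d in rs]
def proj(p,T,X):
    c=np.linalg.inv(T)@np.append(X,1); u=p['camera_matrix']@c[:3]; return u[:2]/u[2]
def save(p,n): cv2.imwrite('pics/'+n,cv2.cvtColor(p['pixels'],cv2.COLOR_RGB2BGR))
E
python3 - <<'E'
from h import *
np.set_printoptions(precision=3,suppress=True)
P={n:cam(n) for n in('scene','top')}
for n in P: save(P[n][0],n+'.png'); print(n,P[n][1].round(2).tolist())
for t in ['collar_center','collar_tab','lock_mark','jig','flag','flag_crest','rail_mid','rail','bottle','tub','screw_tray','spare_collar','driver']:
    for n in P:
        print(t,n,[(np.round(d['xy']).tolist(),round(d['score'],2)) for d in bot.tip_of(t,P[n][0])[:3]])
o=bot.get_obs();print(o)
E
```

```text
pics
scene [[0.79, 0.44, -0.43, 1.02], [0.62, -0.58, 0.54, -0.62], [-0.02, -0.69, -0.72, 0.92], [0.0, 0.0, 0.0, 1.0]]
top [[0.02, -0.99, 0.15, 0.31], [-1.0, -0.02, -0.0, -0.06], [0.0, -0.15, -0.99, 1.67], [0.0, 0.0, 0.0, 1.0]]
collar_center scene [([249.0, 129.0], 0.73), ([216.0, 259.0], 0.64)]
collar_center top [([219.0, 288.0], 0.7), ([351.0, 213.0], 0.6)]
collar_tab scene [([233.0, 251.0], 0.9), ([260.0, 128.0], 0.67)]
collar_tab top [([210.0, 278.0], 0.77), ([185.0, 180.0], 0.75), ([341.0, 204.0], 0.46)]
lock_mark scene [([198.0, 280.0], 0.74), ([233.0, 144.0], 0.64)]
lock_mark top [([241.0, 288.0], 0.72), ([369.0, 213.0], 0.68)]
jig scene [([228.0, 306.0], 0.9), ([259.0, 169.0], 0.82)]
jig top [([230.0, 278.0], 0.69), ([350.0, 212.0], 0.59)]
flag scene [([268.0, 214.0], 0.69), ([232.0, 251.0], 0.62)]
flag top [([264.0, 241.0], 0.67)]
flag_crest scene [([264.0, 189.0], 0.9), ([363.0, 192.0], 0.65)]
flag_crest top [([266.0, 242.0], 0.6)]
rail_mid scene [([374.0, 134.0], 0.65)]
rail_mid top [([186.0, 179.0], 0.87), ([270.0, 240.0], 0.34)]
rail scene [([364.0, 191.0], 0.68)]
rail to
[... 226 characters left out ...]
p [([170.0, 277.0], 0.7)]
spare_collar scene [([304.0, 242.0], 0.86)]
spare_collar top [([274.0, 200.0], 0.43)]
driver scene [([153.0, 258.0], 0.79), ([200.0, 282.0], 0.19)]
driver top [([349.0, 279.0], 0.57)]
{'t': 1.4, 'q': array([-1.385,  0.477,  0.022,  1.555, -0.012,  1.109, -0.083]), 'joint_vel': array([ 0.001, -0.001,  0.   , -0.001,  0.001, -0.001,  0.002]), 'joint_torque': array([  0.001, -59.631,   1.607, -28.155,   0.012,   0.002,  -0.   ]), 'eef_pos': array([0.195, 0.646, 0.231]), 'tool_rot': array([-0.   ,  0.146,  0.989,  0.   ]), 'contact_force': array([ 0.572,  0.52 , -0.432]), 'torque': array([ 0.049,  0.008, -0.   ]), 'grasp_force': 0.0, 'gripper_width': 1.0014437497673787}
```

View images.

View pics/scene.png

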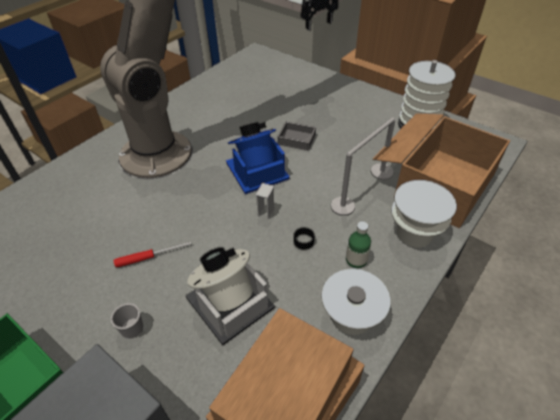

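View pics/top.png

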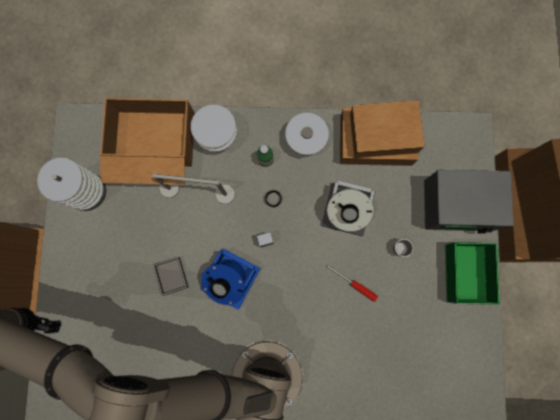

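```bash
python3 - <<'E'
from h import *
np.set_printoptions(precision=3,suppress=True)
P={n:cam(n) for n in('scene','top')}
T=lambda a,b:tri([ray(*P['scene'],a),ray(*P['top'],b)])
for n,a,b in [('center',(216,259),(351,213)),('tab',(233,251),(341,204)),('lock',(198,280),(369,213)),('rail',(374,134),(186,179)),('crest',(264,189),(266,242)),('jig',(228,306),(350,212))]:
    print(n,*T(a,b))
p=P['top']
for n,xy,z in [('railA',(154,177),.2),('railB',(222,184),.2),('flag',(264,241),0),('crest',(266,242),.088),('bottle',(264,157),.07),('blue',(219,288),.12),('spare',(273,199),.02)]: print(n,atz(*p,xy,z))
for n in P:
    q=P[n][0]; 
    c=(216,259) if n=='scene' else (351,213)
    im=cv2.cvtColor(q['pixels'],cv2.COLOR_RGB2BGR)[c[1]-50:c[1]+50,c[0]-50:c[0]+50]
    cv2.imwrite('/tmp/%s.png'%n,cv2.resize(im,(400,400),interpolation=cv2.INTER_CUBIC))
cv2.imwrite('pics/crop1.png',np.hstack([cv2.imread('/tmp/scene.png'),cv2.imread('/tmp/top.png')]))
E
```

```text
center [ 0.542 -0.261  0.141] [np.float64(0.0030884806784747384), np.float64(0.0030884806784746994)]
tab [ 0.567 -0.228  0.156] [np.float64(0.0013606556250579753), np.float64(0.0013606556250579137)]
lock [ 0.545 -0.321  0.132] [np.float64(0.0029503995016869353), np.float64(0.002950399501686943)]
rail [0.631 0.266 0.203] [np.float64(0.003777417869424321), np.float64(0.0037774178694242495)]
crest [0.448 0.015 0.086] [np.float64(0.00478306713358645), np.float64(0.004783067133586433)]
jig [ 0.569 -0.277 -0.011] [np.float64(0.004690088978755364), np.float64(0.004690088978755429)]
railA [0.633 0.365 0.2  ]
railB [0.615 0.15  0.2  ]
flag [0.456 0.023 0.   ]
crest [0.445 0.012 0.088]
bottle [0.74  0.028 0.07 ]
blue [0.291 0.157 0.12 ]
spare [ 0.602 -0.006  0.02 ]
```

View pics/crop1.png

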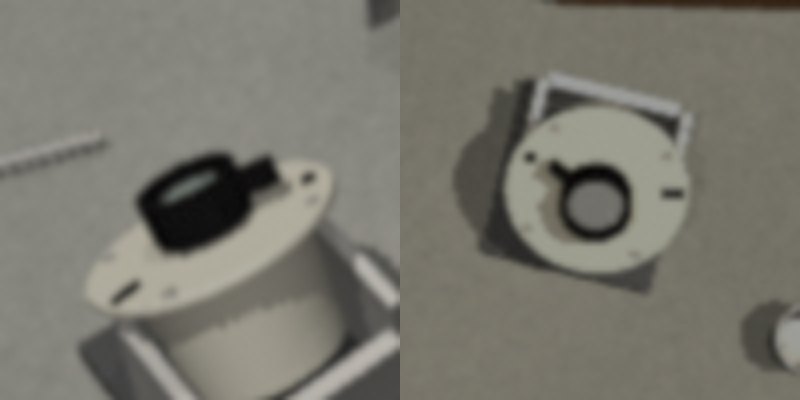

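```bash
cat >> h.py <<'E'
np.set_printoptions(precision=3,suppress=True)
yaw=np.deg2rad(-15)
def lamp(yaw=yaw):
    a=np.array([-np.sin(.6109)*np.cos(yaw),-np.sin(.6109)*np.sin(yaw),np.cos(.6109)])
    v=np.array([-np.sin(yaw),np.cos(yaw),0]); u=np.cross(v,a); return a,u,v
def tool(zdir,ydir):
    z=zdir/np.linalg.norm(zdir); y=ydir-z*(ydir@z); y/=np.linalg.norm(y)
    return R.from_matrix(np.c_[np.cross(y,z),y,z])
def rel(p,Rt,o=None):
    o=o or bot.get_obs(); r=rot(o)
    return np.r_[(r.inv()*Rt).as_rotvec().round(3),(r.inv().apply(np.array(p)-o['eef_pos'])*1000).round(1)]
def lampR(phi,yaw=yaw):
    a,u,v=lamp(yaw);f=np.deg2rad(phi); return tool(-a,np.cos(f)*u+np.sin(f)*v)
def down(az):
    f=np.deg2rad(az); return tool(np.array([0,0,-1.]),np.array([np.cos(f),np.sin(f),0]))
E
python3 - <<'E'
from h import *
a,u,v=lamp();C=np.array([.542,-.261,.141]);print(a,u,v)
print(rel([.42,.42,.40],down(45)));print(rel([.5,.05,.42],down(5)));print(rel(C+.17*a,lampR(10)))
p=bot.read_camera('wrist');print(p['tool_from_camera'],p['camera_matrix'])
E
```

```text
[-0.554  0.148  0.819] [ 0.791 -0.212  0.574] [0.259 0.966 0.   ]
[   0.      -0.       0.492 -280.4   -151.4   -168.7  ]
[   0.     -0.      1.19 -464.1  -482.4  -188.7 ]
[  -0.432   -0.498    1.319 -496.9   -771.     -49.   ]
[[-0.    -0.95  -0.313  0.081]
 [ 1.     0.    -0.002  0.001]
 [ 0.002 -0.313  0.95  -0.143]
 [ 0.     0.     0.     1.   ]] [[357.425   0.    277.521]
 [  0.    357.425 202.039]
 [  0.      0.      1.   ]]
```

jog_arm([
  [0,0,0.25,-140,-76,-100,85],
  [0,0,0.49,-280,-151,-169,85],
  [0,0,0.49,-280,-151,-169,85],
  [0,0,0.49,-280,-151,-169,85],
  [0,0,0.49,-280,-151,-169,85],
  [0,0,0.7,-350,-260,-185,85],
  [0,0,0.9,-400,-350,-189,85],
  [0,0,1.19,-464,-482,-189,85],
  [0,0,1.19,-464,-482,-189,85],
  [0,0,1.19,-464,-482,-189,85],
])

```text
t: 2.8
eef_pos: [0.4756, 0.1514, 0.4136]
tool_rot: [-0.0, 0.676, 0.737, 0.0]
contact_force: [0.6, 0.2, -0.4]
gripper_width: 0.992
grasp_force: 0.0
```

```bash
python3 - <<'E'
from h import *
a,u,v=lamp();C=np.array([.542,-.261,.141]);o=bot.get_obs();print(o['t'],o['q'],o['eef_pos'])
print(rel(C+.17*a,lampR(10)))
E
```

```text
2.8 [-0.899  0.037  0.489  1.726 -0.018  1.382 -0.321] [0.476 0.151 0.414]
[  -0.59    -0.159    0.167 -383.5    -60.9    133.   ]
```

jog_arm([
  [-0.09,-0.02,0.02,-60,-9,20,85],
  [-0.18,-0.05,0.05,-120,-19,40,85],
  [-0.27,-0.07,0.08,-180,-28,60,85],
  [-0.36,-0.1,0.1,-240,-38,80,85],
  [-0.45,-0.12,0.13,-300,-47,100,85],
  [-0.59,-0.16,0.167,-383,-61,133,85],
  [-0.59,-0.16,0.167,-383,-61,133,85],
  [-0.59,-0.16,0.167,-383,-61,133,85],
  [-0.59,-0.16,0.167,-383,-61,133,85],
  [-0.59,-0.16,0.167,-383,-61,133,85],
])

```text
t: 4.05
eef_pos: [0.4491, -0.2317, 0.2808]
tool_rot: [0.254, 0.701, 0.646, 0.161]
contact_force: [0.8, 0.0, 0.8]
gripper_width: 0.993
grasp_force: 0.0
```

```bash
python3 - <<'E'
from h import *
a,u,v=lamp();C=np.array([.542,-.261,.141])
p,T=cam('wrist');o=bot.get_obs();print(o['t'],o['q'],o['eef_pos'],rel(C+.17*a,lampR(10)))
save(p,'w1.png')
for t in ['collar_center','collar_tab','lock_mark']: print(t,[(np.round(d['xy']).tolist(),round(d['score'],2)) for d in bot.tip_of(t,p)[:3]])
print('pred',proj(p,T,C),[proj(p,T,C-.019*a+.062*(np.cos(f)*u+np.sin(f)*v)) for f in np.deg2rad([-80,69])])
E
```

```text
4.1 [-0.516 -0.296  0.793  2.354  0.447  0.413 -0.118] [ 0.449 -0.232  0.281] [ 0.001 -0.     0.005 -4.    -1.1    0.3  ]
collar_center []
collar_tab [([305.0, 140.0], 0.66)]
lock_mark [([279.0, 235.0], 0.67)]
pred [275.938 183.007] [array([275.732, 237.245]), array([311.358, 121.353])]
```

View pics/w1.png

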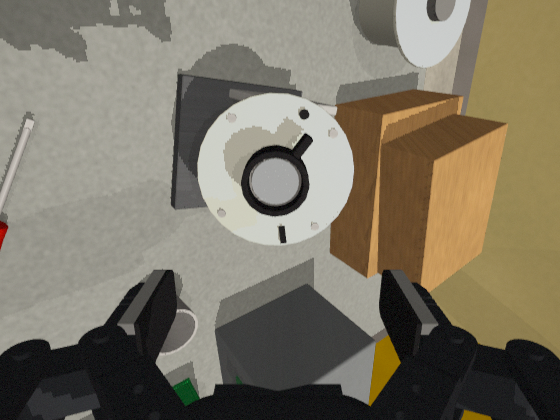

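```bash
cat > fit.py <<'E'
from h import *
from scipy.optimize import least_squares
p,T=cam('wrist')
t=np.linspace(0,2*np.pi,181)
def circ(C,a,u,v,r,h): 
    q=np.array([proj(p,T,C+h*a+r*(np.cos(f)*u+np.sin(f)*v)) for f in t]); return np.r_[q.min(0),q.max(0)]
# flange mask ellipse by colour
im=p['pixels'].astype(int); m=((im.min(2)>150)).astype(np.uint8)
def f(x):
    C=x[:3];a,u,v=lamp(x[3]); P=lambda r,h,g:proj(p,T,C+h*a+r*(np.cos(g)*u+np.sin(g)*v))
    return np.r_[circ(C,a,u,v,.075,-.019)-[197.5,93,353.5,245.5],circ(C,a,u,v,.029,.015)-[241.5,145,309.5,216],
      P(.062,-.016,x[4])-[282,234.5],P(.062,-.019,x[4]+2.6)-[304,114],P(.0495,.009,x[5])-[308,139],(x[3]-np.deg2rad(-15))*30]
s=least_squares(f,[.542,-.261,.141,yaw,-1.4,1.06]);print(s.x[:3],np.rad2deg(s.x[3:]),f(s.x))
E
python3 fit.py
```

```text
[ 0.543 -0.259  0.137] [-16.786 -72.252  64.39 ] [-0.474 -0.466 -0.267  0.109  0.233  4.542 -1.191 -1.812 -0.26   0.161
 -0.293  0.03   2.096 -2.665 -0.935]
```

```bash
sed -i 's/^yaw=.*/yaw=np.deg2rad(-16.5)/' h.py; python3 - <<'E'
from h import *
a,u,v=lamp();C=np.array([.543,-.259,.137])
for h in(.1,.03,-.011):print(rel(C+h*a,lampR(5)))
E
```

```text
[ 0.002 -0.014  0.112  0.9   -1.6   73.7  ]
[  0.002  -0.014   0.112  -0.1    -1.7   143.7  ]
[  0.002  -0.014   0.112  -0.7    -1.8   184.7  ]
```

jog_arm([
  [0,-0.014,0.11,1,-2,40,85],
  [0,-0.014,0.11,1,-2,74,85],
  [0,-0.014,0.11,1,-2,74,85],
  [0,-0.014,0.11,0,-2,105,85],
  [0,-0.014,0.11,0,-2,130,85],
  [0,-0.014,0.11,0,-2,144,85],
  [0,-0.014,0.11,0,-2,144,85],
  [0,-0.014,0.11,0,-2,144,85],
])

```text
t: 5.3
eef_pos: [0.4912, -0.234, 0.2065]
tool_rot: [0.253, 0.738, 0.603, 0.168]
contact_force: [0.1, -1.0, 0.2]
gripper_width: 0.997
grasp_force: 0.0
```

```bash
python3 - <<'E'
from h import *
a,u,v=lamp();C=np.array([.543,-.259,.137])
p,T=cam('wrist');o=bot.get_obs();print(o['t'],o['q'],o['contact_force'],rel(C-.011*a,lampR(5)))
save(p,'w2.png')
print(proj(p,T,C+.015*a),[proj(p,T,C+.015*a+.029*(np.cos(f)*u+np.sin(f)*v)) for f in np.arange(4)*np.pi/2])
E
```

```text
5.35 [-1.214 -0.336  1.454  2.396  1.171  0.335 -0.905] [-0.698  0.632 -0.404] [  0.006   0.007   0.001  -8.9     5.3   100.6  ]
[285.496 229.073] [array([329.214, 232.631]), array([289.964, 186.862]), array([241.408, 225.485]), array([281.368, 268.08 ])]
```

View pics/w2.png

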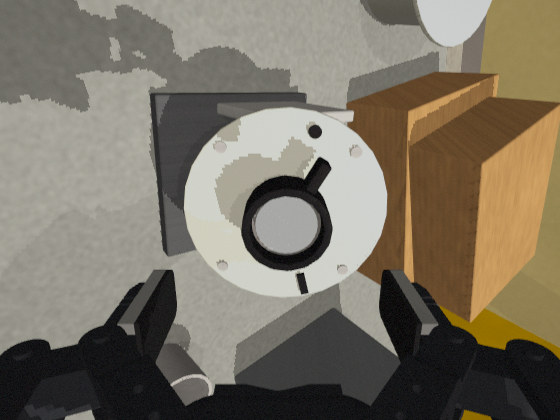

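```bash
cat > kin.py <<'E'
import numpy as np, itertools
from scipy.spatial.transform import Rotation as R
from scipy.optimize import least_squares
D=[([-1.385,.477,.022,1.555,-.011,1.109,-.083],[.195,.646,.231],[0,.146,.989,0]),
([-.899,.037,.489,1.726,-.018,1.382,-.321],[.4756,.1514,.4136],[0,.676,.737,0]),
([-.516,-.296,.793,2.354,.447,.413,-.118],[.4491,-.2317,.2808],[.254,.701,.646,.161]),
([-1.214,-.336,1.454,2.396,1.171,.335,-.905],[.4912,-.234,.2065],[.253,.738,.603,.168])]
QL=np.array([[-2.96,2.96],[-.34,2.1],[-1.41,1.46],[.24,2.44],[-1.37,4.51],[.17,1.92],[-2.96,2.96]])
def fk(q,x,s):
    z=lambda a:R.from_euler('z',a);y=lambda a:R.from_euler('y',a)
    A=z(s[0]*q[0]+x[0])*y(q[1]+x[10])
    p=np.array([0,0,x[1]])+A.apply([x[2],0,x[3]]); A=A*z(s[1]*q[2]+x[11])*y(q[3]+x[12])
    p=p+A.apply([x[4],0,x[5]]); A=A*z(s[2]*q[4]+x[13])*y(q[5]+x[14])
    p=p+A.apply([x[6],0,x[7]]); A=A*z(s[3]*q[6]+x[8])
    return p,A
def res(x,s):
    o=[]
    for q,p,w in D:
        a,b=fk(q,x,s); o+=[*(a-p)*3,*(b.inv()*R.from_quat([w[1],w[2],w[3],w[0]])).as_rotvec()]
    o+=list(.03*np.array(x[10:15]))
    return np.array(o)
def best():
    B=None
    for s in itertools.product([1,-1],repeat=4):
        x0=np.zeros(15);x0[[1,3,5,7]]=.34,.4,.4,.25;x0[0]=1.278-s[0]*-1.385;x0[8]=np.pi/2
        r=least_squares(res,x0,args=(s,))
        if B is None or r.cost<B[0]: B=(r.cost,s,r.x)
    return B
E
python3 - <<'E'
from kin import *
np.set_printoptions(precision=3,suppress=True)
c,s,x=best();print(c,s,x);print(res(x,s).reshape(-1)[:24].reshape(4,6))
E
```

```text
0.0014259817760187477 (-1, -1, -1, -1) [ -0.058   0.356  -0.04    0.53   -0.013   0.499  -0.017   0.365   1.485
 129.388   0.022  -0.034   0.046   0.019  -0.073]
[[-0.011  0.004  0.01   0.006  0.001 -0.012]
 [ 0.002  0.    -0.011  0.007 -0.008 -0.012]
 [ 0.014  0.007  0.007 -0.005  0.026  0.006]
 [-0.015 -0.009 -0.006 -0.019 -0.005  0.018]]
```

```bash
python3 - <<'E'
from h import *
o=bot.get_obs();print(o['t'],[float(round(v,4)) for v in o['q']],o['eef_pos'].tolist(),o['tool_rot'].tolist(),o['joint_vel'])
import kin
from kin import *
D[0:]=D[0:3]+[(o['q'],o['eef_pos'],o['tool_rot'])]
c,s,x=best();print(c,s,x);print(res(x,s).reshape(-1)[:24].reshape(4,6))
a,u,v=lamp();C=np.array([.543,-.259,.137])
def ik(p,Rt,q0,w=.02):
    f=lambda q:np.r_[(fk(q,x,s)[0]-p)*5,(fk(q,x,s)[1].inv()*Rt).as_rotvec(),w*(q-q0)]
    r=least_squares(f,np.clip(q0,QL[:,0]+.01,QL[:,1]-.01),bounds=(QL[:,0],QL[:,1])); return r.x,np.abs(f(r.x)[:6]).max()
for h in(.03,-.011):
  for ph in (5,-60,-130):
    for q3 in (-.8,0,.8):
      print(h,ph,q3,*ik(C+h*a,lampR(ph),np.array([.4,0,q3,1.9,0,.8,0])))
E
```

```text
5.35 [-1.2136, -0.3364, 1.454, 2.3959, 1.1709, 0.3355, -0.9054] [0.49102491982065455, -0.23412916312632065, 0.2064543706157579] [0.2531014029437943, 0.7379710759508324, 0.6025116437297128, 0.1682797969394229] [ 0.012  0.001  0.003  0.001 -0.01  -0.001  0.006]
0.001436960468315468 (-1, -1, -1, -1) [-0.059  0.355 -0.04   0.529 -0.014  0.499 -0.017  0.364  1.485 -8.642
  0.022 -0.033  0.046  0.019 -0.073]
[[-0.011  0.004  0.01   0.006  0.001 -0.012]
 [ 0.002  0.    -0.011  0.008 -0.008 -0.012]
 [ 0.013  0.007  0.007 -0.004  0.026  0.006]
 [-0.014 -0.009 -0.006 -0.019 -0.004  0.018]]
0.03 5 -0.8 [ 1.377  0.376 -0.931  2.282  1.716  0.17  -1.286] 0.015360963140042597
0.03 5 0 [ 0.564  0.241 -0.16   2.248 -1.37   0.17   1.585] 0.028791891248422817
0.03 5 0.8 [ 0.545  0.241 -0.143  2.248 -1.37   0.17   1.581] 0.02967294087413583
0.03 -60 -0.8 [ 0.59   0.242 -0.183  2.249 -1.37   0.17   0.458] 0.02290984570948556
0.03 -60 0 [ 0.572  0.241 -0.167  2.248 -1.37   0.17   0.453] 0.021416362223210857
0.03 -60 0.8 [ 0.553  0.241 -0.15   2.248 -1.37   0.17   0.449] 0.023088318125564434
0.03 -130 -0.
[... 312 characters left out ...]
04887881127720464
-0.011 5 0 [ 0.518  0.343 -0.124  2.185 -1.37   0.17   1.582] 0.06630072922986696
-0.011 5 0.8 [ 0.509  0.343 -0.117  2.185 -1.37   0.17   1.579] 0.06689990857431696
-0.011 -60 -0.8 [ 0.532  0.343 -0.136  2.185 -1.37   0.17   0.452] 0.05189711939778045
-0.011 -60 0 [ 0.523  0.343 -0.129  2.185 -1.37   0.17   0.449] 0.05079532451331878
-0.011 -60 0.8 [ 0.514  0.343 -0.121  2.185 -1.37   0.17   0.447] 0.05030610534620052
-0.011 -130 -0.8 [ 0.537  0.344 -0.141  2.185 -1.37   0.17  -0.767] 0.06552063771889027
-0.011 -130 0 [ 0.528  0.343 -0.133  2.185 -1.37   0.17  -0.77 ] 0.06489243575471713
-0.011 -130 0.8 [ 0.519  0.343 -0.125  2.185 -1.37   0.17  -0.773] 0.06425668400248245
```

jog_arm([
  [0,0,0,0,0,-40,85],
  [0,0,0,0,0,-70,85],
  [0.1,0,0,0,20,-110,85],
  [0.25,0,0,0,40,-140,85],
  [0.4,0,0,0,60,-160,85],
  [0.55,0,0,0,80,-180,85],
  [0.61,0,0,0,100,-200,85],
  [0.61,0,0,0,120,-200,85],
  [0.61,0,0,0,120,-200,85],
  [0.61,0,0,0,120,-200,85],
])

```text
t: 6.6
eef_pos: [0.4758, -0.2179, 0.4378]
tool_rot: [0.019, 0.78, 0.625, -0.021]
contact_force: [-0.6, -0.6, -0.5]
gripper_width: 0.992
grasp_force: 0.0
```

```bash
cat > st.py <<'E'
from h import *
o=bot.get_obs();print(o['t'],[float(round(v,4)) for v in o['q']],o['eef_pos'].round(4).tolist(),o['tool_rot'].round(4).tolist(),o['joint_vel'].round(2).tolist(),o['contact_force'].round(1).tolist())
E
python3 st.py
```

```text
6.6 [-0.6603, 0.0871, 1.0343, 1.6645, -0.0196, 1.42, 0.154] [0.4758, -0.2179, 0.4378] [0.0193, 0.7804, 0.6247, -0.0208] [-0.0, -0.02, 0.0, 0.01, 0.0, 0.0, 0.0] [-0.6, -0.6, -0.5]
```

```bash
cat >> h.py <<'E'
C=np.array([.543,-.259,.137])
def tab(phi,h,r=.045,tilt=15,dphi=0):
    a,u,v=lamp();f=np.deg2rad(phi);g=np.deg2rad(phi+dphi);k=np.deg2rad(tilt)
    zd=np.array([np.sin(k)*np.cos(yaw),np.sin(k)*np.sin(yaw),-np.cos(k)])
    return C+r*(np.cos(f)*u+np.sin(f)*v)+h*a, tool(zd,np.sin(g)*u-np.cos(g)*v)
E
python3 - <<'E'
from h import *
for P in [(64,.09),(64,.05),(64,-.004)]:
    p,Rt=tab(*P);print(p,rel(p,Rt))
E
```

```text
[ 0.52  -0.21   0.222] [ -0.24    0.108   0.55   29.5    41.    214.6  ]
[ 0.542 -0.217  0.189] [ -0.24    0.108   0.55   29.8    63.8   247.5  ]
[ 0.572 -0.225  0.145] [ -0.24    0.108   0.55   30.2    94.5   291.9  ]
```

jog_arm([
  [-0.08,0.03,0.18,10,14,60,40],
  [-0.16,0.07,0.36,20,28,110,30],
  [-0.24,0.108,0.55,30,41,160,30],
  [-0.24,0.108,0.55,30,41,200,30],
  [-0.24,0.108,0.55,30,41,214,30],
  [-0.24,0.108,0.55,30,41,214,30],
  [-0.24,0.108,0.55,30,41,214,30],
  [-0.24,0.108,0.55,30,41,214,30],
])

```text
t: 7.6
eef_pos: [0.5222, -0.2098, 0.2244]
tool_rot: [0.084, 0.912, 0.388, 0.102]
contact_force: [-0.1, 0.6, -0.0]
gripper_width: 0.355
grasp_force: 0.0
```

```bash
python3 - <<'E'
import st
from h import *
p,T=cam('wrist');save(p,'w3.png')
a,u,v=lamp();f=np.deg2rad(64);r=np.cos(f)*u+np.sin(f)*v
print(proj(p,T,C+.0495*r+.009*a),proj(p,T,C+.029*r+.009*a))
for P in [(64,.05),(64,.02),(64,-.004)]:
    print(rel(*tab(*P)))
E
```

```text
7.6 [-0.565, 0.249, 0.9861, 2.0777, -0.3691, 0.6883, -0.128] [0.5222, -0.2098, 0.2244] [0.0839, 0.912, 0.3883, 0.1019] [-0.0, 0.0, -0.0, 0.0, -0.0, -0.0, 0.0] [-0.1, 0.6, -0.0]
[313.472 191.548] [313.513 219.251]
[ 0.002 -0.002  0.001  4.5   10.7   39.4  ]
[ 0.002 -0.002  0.001  9.2   19.8   67.6  ]
[ 0.002 -0.002  0.001 12.9   27.    90.2  ]
```

View pics/w3.png

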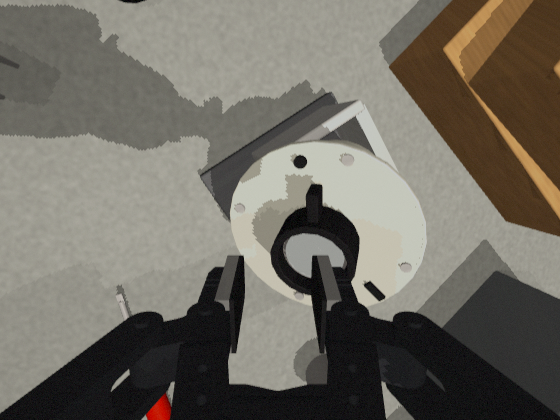

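jog_arm([
  [0,0,0,4,11,39,30],
  [0,0,0,9,20,67,30],
  [0,0,0,13,27,85,30],
  [0,0,0,13,27,90,28],
  [0,0,0,13,27,90,28],
  [0,0,0,13,27,90,28],
])

```text
t: 8.4
eef_pos: [0.5715, -0.2255, 0.1452]
tool_rot: [0.084, 0.912, 0.388, 0.101]
contact_force: [0.2, 0.1, 0.3]
gripper_width: 0.329
grasp_force: 0.0
```

```bash
python3 - <<'E'
import st
from h import *
p,T=cam('wrist');save(p,'w4.png')
o=bot.get_obs();print(o['gripper_width'])
for f in range(50,-80,-14): print(f,rel(*tab(f,-.004)))
E
```

```text
8.4 [-0.3305, 0.4576, 0.775, 2.0311, -0.6249, 0.5865, 0.0769] [0.5715, -0.2255, 0.1452] [0.0838, 0.9121, 0.3882, 0.1015] [-0.0, 0.0, -0.0, -0.0, -0.0, -0.0, 0.0] [0.2, 0.1, 0.3]
0.3310108877218039
50 [ 0.002 -0.001  0.251 -1.    10.8   -2.9  ]
36 [ 0.002 -0.002  0.494 -4.9   20.7   -5.4  ]
22 [  0.002  -0.002   0.73  -11.1    29.6    -7.2  ]
8 [  0.001  -0.002   0.961 -19.3    36.8    -8.2  ]
-6 [  0.001  -0.002   1.191 -28.9    42.     -8.2  ]
-20 [  0.001  -0.002   1.422 -39.5    44.9    -7.4  ]
-34 [  0.001  -0.003   1.658 -50.3    45.2    -5.7  ]
-48 [  0.     -0.003   1.9   -60.8    43.     -3.3  ]
-62 [ -0.     -0.003   2.149 -70.2    38.4    -0.2  ]
-76 [ -0.     -0.003   2.404 -78.2    31.7     3.3  ]
```

View pics/w4.png

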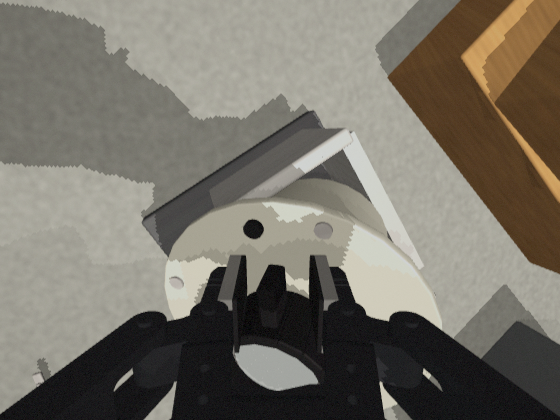

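jog_arm([
  [0,0,0.125,0,5.5,-1.5,28],
  [0,0,0.25,-1,11,-3,28],
  [0,0,0.37,-3,16,-4,28],
  [0,0,0.49,-5,21,-5,28],
  [0,0,0.61,-8,25,-6,28],
  [0,0,0.73,-11,29.5,-7,28],
  [0,0,0.85,-15,33.5,-8,28],
  [0,0,0.96,-19,37,-8,28],
  [0,0,1.08,-24,39.5,-8,28],
  [0,0,1.19,-29,42,-8,28],
])

```text
t: 9.7
eef_pos: [0.58, -0.2699, 0.1583]
tool_rot: [0.008, 0.973, -0.19, 0.13]
contact_force: [-1.4, 10.6, 5.7]
gripper_width: 0.328
grasp_force: 4.9
```

```bash
python3 - <<'E'
import st
from h import *
o=bot.get_obs();print(o['gripper_width'],o['grasp_force'])
for f in range(-6,-105,-7): print(f,rel(*tab(f,-.004)))
E
```

```text
9.7 [-0.4074, 0.6111, 1.0568, 1.9667, -0.9042, 0.7742, -0.816] [0.58, -0.2699, 0.1583] [0.0084, 0.9732, -0.1895, 0.1299] [-0.01, 0.12, 0.18, -0.02, -0.2, 0.13, -0.64] [-1.4, 10.6, 5.7]
0.3280797411718612 4.862802164861932
-6 [-0.008  0.002  0.001  1.1    4.6   -1.   ]
-13 [-0.008  0.002  0.116  0.8   10.1   -0.8  ]
-20 [-0.008  0.003  0.232 -0.1   15.5   -0.3  ]
-27 [-0.008  0.003  0.349 -1.7   20.7    0.4  ]
-34 [-0.007  0.003  0.467 -3.8   25.7    1.4  ]
-41 [-0.007  0.004  0.587 -6.5   30.4    2.5  ]
-48 [-0.007  0.004  0.709 -9.8   34.6    3.8  ]
-55 [ -0.007   0.005   0.833 -13.4    38.4     5.2  ]
-62 [ -0.007   0.005   0.958 -17.5    41.7     6.8  ]
-69 [ -0.006   0.006   1.085 -22.     44.5     8.5  ]
-76 [ -0.006   0.006   1.214 -26.7    46.6    10.3  ]
-83 [ -0.006   0.007   1.343 -31.7    48.1    12.1  ]
-90 [ -0.005   0.007   1.473 -36.8    49.     14.   ]
-97 [ -0.005   0.008   1.603 -41.9    49.2    15.9  ]
-104 [ -0.004   0.008   1.732 -47.1    48.7    17.7  ]
```

jog_arm([
  [0,0,0.115,0,5.5,0,28],
  [0,0,0.23,-1,11,0.7,28],
  [0,0,0.35,-3,16,1.4,28],
  [0,0,0.465,-5,21,2.4,28],
  [0,0,0.585,-7.5,26,3.5,28],
  [0,0,0.71,-11,30,5,28],
])

```text
t: 10.45
eef_pos: [0.5637, -0.296, 0.152]
tool_rot: [-0.037, 0.846, -0.516, 0.129]
contact_force: [7.3, 7.8, 7.6]
gripper_width: 0.329
grasp_force: 5.2
```

```bash
python3 - <<'E'
import st
from h import *
o=bot.get_obs();print(o['gripper_width'],o['grasp_force'])
for f in range(-48,-105,-7): print(f,rel(*tab(f,-.004)))
E
```

```text
10.45 [-0.4126, 0.7059, 1.183, 1.9851, -1.0639, 0.8588, -1.3448] [0.5637, -0.296, 0.152] [-0.0374, 0.8462, -0.5158, 0.1287] [-0.02, 0.13, 0.16, 0.06, -0.22, 0.1, -0.75] [7.3, 7.8, 7.6]
0.32908518622799665 5.248363483697176
-48 [-0.009 -0.    -0.001  0.3    5.2    0.1  ]
-55 [-0.009  0.     0.123  0.    10.5    1.5  ]
-62 [-0.009  0.001  0.248 -0.9   15.7    3.1  ]
-69 [-0.009  0.001  0.375 -2.5   20.7    4.7  ]
-76 [-0.009  0.002  0.504 -4.8   25.4    6.5  ]
-83 [-0.009  0.003  0.633 -7.5   29.8    8.3  ]
-90 [ -0.009   0.003   0.763 -10.9    33.8    10.1  ]
-97 [ -0.009   0.004   0.893 -14.7    37.3    11.9  ]
-104 [ -0.009   0.004   1.023 -18.9    40.3    13.8  ]
```

jog_arm([
  [0,0,0.12,0,5.3,1.4,28],
  [0,0,0.25,-1,10.5,3,28],
  [0,0,0.375,-3,15.5,4.6,28],
  [0,0,0.5,-5,20,6.4,28],
  [0,0,0.5,-5,20,6.4,28],
])

```text
t: 11.08
eef_pos: [0.5464, -0.3038, 0.142]
tool_rot: [0.067, -0.693, 0.709, -0.118]
contact_force: [8.7, 0.9, 5.0]
gripper_width: 0.332
grasp_force: 5.1
```

```bash
python3 - <<'E'
import st
from h import *
p,T=cam('wrist');save(p,'w5.png')
o=bot.get_obs();print(o['gripper_width'],o['grasp_force'])
for f in range(-76,-105,-4): print(f,rel(*tab(f,-.004)))
E
```

```text
11.075 [-0.4234, 0.7714, 1.2568, 2.0218, -1.1651, 0.9083, -1.7324] [0.5464, -0.3038, 0.142] [0.0667, -0.6926, 0.7085, -0.1178] [0.0, -0.0, -0.01, -0.0, 0.01, -0.01, 0.03] [8.7, 0.9, 5.0]
0.33131476167121726 5.043537877500057
-76 [-0.01  -0.001  0.007  0.3    5.4    0.7  ]
-80 [-0.01  -0.001  0.081  0.1    8.4    1.7  ]
-84 [-0.01  -0.     0.155 -0.2   11.4    2.8  ]
-88 [-0.01   0.     0.229 -0.8   14.3    3.8  ]
-92 [-0.01   0.001  0.303 -1.5   17.1    4.8  ]
-96 [-0.01   0.001  0.378 -2.5   19.9    5.9  ]
-100 [-0.01   0.001  0.452 -3.7   22.6    6.9  ]
-104 [-0.01   0.002  0.526 -5.1   25.3    7.9  ]
```

View pics/w5.png

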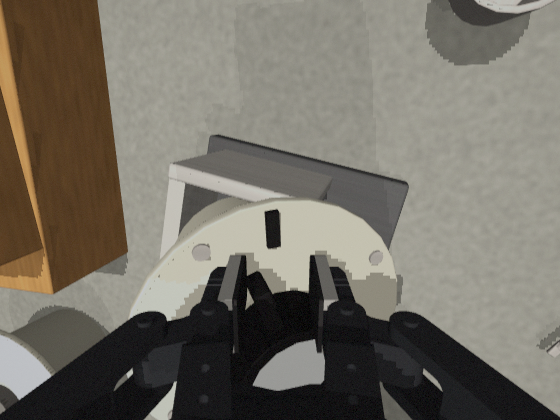

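jog_arm([
  [0,0,0.075,0,3,1,28],
  [0,0,0.15,-0.5,6,2,28],
  [0,0,0.22,-1,9,3,28],
  [0,0,0.3,-2,12,4,28],
  [0,0,0.3,-2,12,4,28],
  [0,0,0.3,-2,12,4,28],
])

```text
t: 11.88
eef_pos: [0.5367, -0.3032, 0.1357]
tool_rot: [0.083, -0.579, 0.804, -0.108]
contact_force: [11.0, -2.4, 4.4]
gripper_width: 0.328
grasp_force: 6.2
```

```bash
python3 - <<'E'
import st
from h import *
o=bot.get_obs();print(o['gripper_width'],o['grasp_force'],rot(o).inv().apply(o['contact_force']))
for f in range(-84,-115,-4): print(f,rel(*tab(f,-.004)))
E
```

```text
11.875 [-0.4358, 0.8085, 1.2955, 2.0484, -1.2199, 0.9355, -1.9759] [0.5367, -0.3032, 0.1357] [0.0833, -0.5793, 0.8036, -0.1081] [0.0, -0.0, -0.0, -0.0, -0.0, -0.0, -0.0] [11.0, -2.4, 4.4]
0.32833586585865393 6.17668965831399 [ -1.243 -11.995  -1.185]
-84 [-0.012 -0.001 -0.145  0.6    0.1   -0.8  ]
-88 [-0.012 -0.    -0.071  0.9    3.     0.2  ]
-92 [-0.012  0.     0.004  1.     6.     1.3  ]
-96 [-0.012  0.001  0.078  0.9    9.     2.3  ]
-100 [-0.012  0.001  0.152  0.5   11.9    3.3  ]
-104 [-0.012  0.001  0.226 -0.    14.8    4.3  ]
-108 [-0.012  0.002  0.299 -0.8   17.7    5.3  ]
-112 [-0.012  0.002  0.373 -1.8   20.5    6.3  ]
```

jog_arm([
  [0,0,0.05,0,3,1,28],
  [0,0,0.1,-0.5,6,2,28],
  [0,0,0.15,-1,9,3,28],
  [0,0,0.15,-1,9,3,28],
  [0,0,0.15,-1,9,3,28],
])

```text
t: 12.5
eef_pos: [0.5353, -0.3017, 0.1343]
tool_rot: [0.094, -0.518, 0.843, -0.106]
contact_force: [21.9, -3.0, 13.4]
gripper_width: 0.332
grasp_force: 14.6
```

```bash
python3 - <<'E'
import st
from h import *
p,T=cam('wrist');save(p,'w6.png')
o=bot.get_obs();print(o['gripper_width'],o['grasp_force'],rot(o).inv().apply(o['contact_force']))
for f in range(-84,-115,-4): print(f,rel(*tab(f,-.004)))
E
```

```text
12.5 [-0.4462, 0.8234, 1.3133, 2.0627, -1.2536, 0.9429, -2.0964] [0.5353, -0.3017, 0.1343] [0.0944, -0.518, 0.8435, -0.1062] [0.0, -0.0, -0.0, 0.0, 0.0, -0.0, -0.0] [21.9, -3.0, 13.4]
0.328376263438424 14.600323660124559 [ -6.792 -24.338  -6.265]
-84 [-0.023 -0.001 -0.292  1.2   -2.2   -1.7  ]
-88 [-0.023  0.    -0.218  2.     0.7   -0.7  ]
-92 [-0.023  0.001 -0.144  2.5    3.6    0.3  ]
-96 [-0.023  0.002 -0.07   2.8    6.6    1.3  ]
-100 [-0.023  0.003  0.004  2.9    9.5    2.3  ]
-104 [-0.023  0.004  0.078  2.8   12.5    3.3  ]
-108 [-0.023  0.004  0.152  2.5   15.5    4.3  ]
-112 [-0.023  0.005  0.225  1.9   18.4    5.2  ]
```

View pics/w6.png

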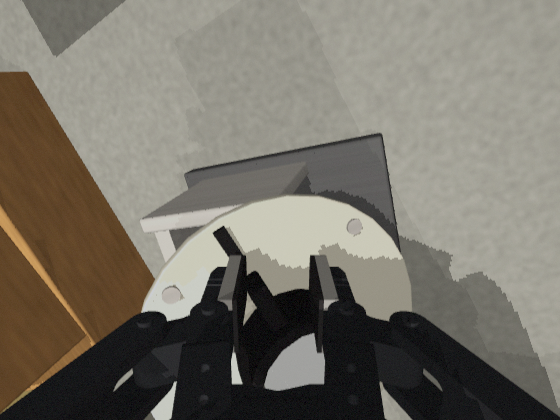

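jog_arm([
  [0,0,0,0,-5,0,28],
  [0,0,0,0,-10,0,28],
  [0,0,0,0,-14,0,30],
  [0,0,0,0,-14,0,30],
])

```text
t: 13.05
eef_pos: [0.5358, -0.3049, 0.1306]
tool_rot: [0.088, -0.517, 0.846, -0.097]
contact_force: [1.8, 0.3, 2.4]
gripper_width: 0.348
grasp_force: 1.3
```

```bash
python3 - <<'E'
import st
from h import *
o=bot.get_obs();print(o['gripper_width'],o['grasp_force'],rot(o).inv().apply(o['contact_force']))
a,u,v=lamp();print(rot(o).inv().apply(a)*60, rel([.5,-.15,.35],down(-25)))
E
```

```text
13.05 [-0.4303, 0.8372, 1.3059, 2.0438, -1.2361, 0.9605, -2.1171] [0.5358, -0.3049, 0.1306] [0.0881, -0.5167, 0.846, -0.0975] [-0.0, 0.0, 0.0, 0.0, -0.01, -0.0, 0.0] [1.8, 0.3, 2.4]
0.34809964185372055 1.299423286691308 [-1.136 -2.009 -1.877]
[  3.778  20.075 -56.416] [   0.068    0.402    3.077 -132.6     43.8   -232.2  ]
```

jog_arm([
  [0,0,0,0,-4,0,32],
  [0,0,0,0,-4,0,32],
  [0,0,0,1,1,-14,32],
  [0,0,0,2,6,-28,32],
  [0,0,0,3,12,-45,32],
  [0,0,0,4,20,-75,32],
  [0,0,0,4,20,-120,32],
  [0,0,0,4,20,-170,32],
  [0,0,0,4,20,-200,32],
  [0,0,0,4,20,-200,32],
])

```text
t: 14.3
eef_pos: [0.4665, -0.2859, 0.3195]
tool_rot: [0.091, -0.516, 0.846, -0.097]
contact_force: [0.0, 0.8, 0.2]
gripper_width: 0.37
grasp_force: 0.0
```

```bash
python3 - <<'E'
import st
from h import *
p,T=cam('wrist');save(p,'w7.png')
print([(np.round(d['xy']).tolist(),round(d['score'],2)) for t in('collar_tab','lock_mark') for d in bot.tip_of(t,p)[:2]])
E
```

```text
14.3 [-0.8803, 0.0666, 1.4548, 1.9888, -0.1831, 0.8966, -2.9545] [0.4665, -0.2859, 0.3195] [0.0907, -0.5162, 0.8461, -0.097] [-0.31, -0.45, -0.01, -0.04, 0.68, -0.01, -0.62] [0.0, 0.8, 0.2]
[([246.0, 182.0], 0.65), ([236.0, 166.0], 0.6)]
```

View pics/w7.png

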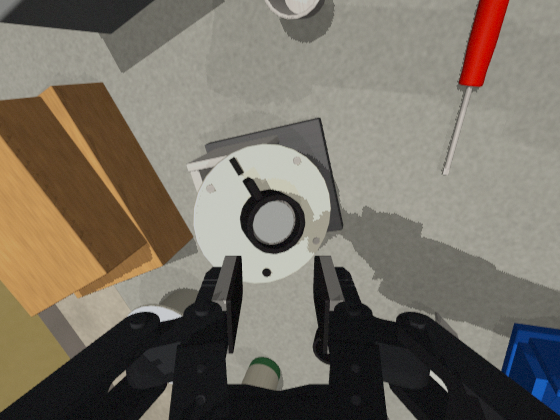

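```bash
python3 - <<'E'
import st
from h import *
p,T=cam('wrist')
a,u,v=lamp()
for f in (-60,-66,-72,-78):
    g=np.deg2rad(f);r=np.cos(g)*u+np.sin(g)*v
    print(f,'tabend',proj(p,T,C+.0495*r+.009*a),'tab46',proj(p,T,C+.046*r),'mark',proj(p,T,C+.062*r-.016*a),'rim',proj(p,T,C+.015*a))
im=p['pixels'].astype(int);print(im[150:200:2,225:262:2].sum(2)//3)
t=cv2.cvtColor(cam('top')[0]['pixels'],cv2.COLOR_RGB2GRAY);print(t[230:252,252:278])
print(rel([.45,.015,.34],down(-25)),rel([.45,.015,.34],down(60)))
E
```

```text
14.45 [-0.8772, 0.0739, 1.4537, 1.9905, -0.1907, 0.8968, -2.9481] [0.4664, -0.2847, 0.3182] [0.0895, -0.5167, 0.846, -0.0965] [0.02, 0.06, -0.02, 0.01, -0.03, 0.0, 0.02] [-0.3, -0.2, -0.9]
-60 tabend [238.623 186.388] tab46 [238.843 187.069] mark [224.009 172.501] rim [274.303 222.998]
-66 tabend [242.823 182.679] tab46 [242.636 183.719] mark [229.027 168.12 ] rim [274.303 222.998]
-72 tabend [247.349 179.43 ] tab46 [246.725 180.782] mark [234.438 164.299] rim [274.303 222.998]
-78 tabend [252.141 176.68 ] tab46 [251.056 178.293] mark [240.169 161.084] rim [274.303 222.998]
[[106 104 104 105 104 149 184 196 197 197 196 197 196 197 196 196 196 196
  196]
 [103 102 112 155 189 196 196 197 197 196 196 196 197 196 196 197 197 197
  195]
 [114 130 188 196 197 196 197 196 196 197 197 196 197 196 197 196 196 196
  196]
 [166 197 196 172 168 197 196 196 196 195 196 196 196 196 196 196 197 197
  197]
 [197 196 154  29  28 148 197 195 197 196 198 197 197 196 196 196 196 196
  195]
 [197 184  36  30  32  68 184 196 195 197 196 196 196 196 196 197 196 196
  196]
 [196 196 113  32  33  27 125 197
[... 3317 characters left out ...]
 85  76
   73  73  74  73  73  74  75  74]
 [117 120 120 120 117 113 112 109  97  88  91  98 105 109 109 102  86  78
   75  73  74  75  75  75  75  75]
 [117 119 120 121 119 118 117 117 114 112 112 115 115 114 107  91  81  76
   75  74  74  75  75  75  75  75]
 [118 120 120 120 120 117 119 118 118 119 117 117 116 112  95  80  75  75
   74  74  75  76  76  75  74  74]
 [118 118 119 120 118 117 118 118 121 119 117 119 118 110  91  77  75  75
   75  75  76  75  75  75  75  75]
 [118 117 117 119 117 117 117 120 120 119 119 121 117 103  86  77  76  75
   75  75  75  75  75  73  76  75]]
[   0.068    0.399    3.077 -260.8    142.3    -47.7  ] [  -0.159    0.246    1.61  -260.8    142.3    -47.7  ]
```

```bash
python3 - <<'E'
from h import *
print(rel([.52,-.13,.38],down(-120)),rel([.54,0,.38],down(-95)))
E
```

```text
[  -0.242   -0.157   -1.512 -165.       7.2    -58.3  ] [  -0.217   -0.22    -1.945 -289.9     48.2    -62.9  ]
```

jog_arm([
  [-0.03,-0.02,-0.18,-20,1,-58,32],
  [-0.06,-0.04,-0.36,-50,2,-58,32],
  [-0.09,-0.06,-0.54,-80,3,-58,40],
  [-0.12,-0.08,-0.72,-110,5,-58,60],
  [-0.15,-0.1,-0.9,-140,6,-58,85],
  [-0.18,-0.12,-1.08,-165,7,-58,85],
  [-0.2,-0.14,-1.26,-195,17,-60,85],
  [-0.21,-0.16,-1.44,-225,27,-60,85],
  [-0.22,-0.19,-1.62,-255,37,-62,85],
  [-0.22,-0.2,-1.78,-280,45,-62,85],
])

```text
t: 15.8
eef_pos: [0.5391, -0.0096, 0.3777]
tool_rot: [-0.009, 0.977, -0.214, 0.005]
contact_force: [-0.0, 0.1, -0.2]
gripper_width: 0.993
grasp_force: 0.0
```

```bash
python3 - <<'E'
import st
from h import *
print(rel([.50,.03,.38],down(-30)),rel([.45,.013,.25],down(15.5)))
E
```

```text
15.8 [-0.7185, 0.142, 0.7212, 1.7255, -0.1128, 1.2962, -1.9743] [0.5391, -0.0096, 0.3777] [-0.0089, 0.9769, -0.2136, 0.0055] [-0.1, 0.14, -0.28, -0.13, 0.02, 0.12, 1.08] [-0.0, 0.1, -0.2]
[ -0.011  -0.02   -1.478 -52.    -19.7    -2.3  ] [ -0.003  -0.026  -2.272 -91.3    19.1   126.7  ]
```

jog_arm([
  [0,0,-0.18,-9,2,12,85],
  [0,0,-0.36,-18,4,25,85],
  [0,0,-0.54,-27,6,38,85],
  [0,0,-0.72,-36,8,50,85],
  [0,0,-0.9,-45,10,62,85],
  [0,0,-1.08,-54,12,75,85],
  [0,-0.01,-1.26,-63,14,88,85],
  [0,-0.02,-1.44,-72,16,100,85],
  [0,-0.02,-1.62,-81,18,115,85],
  [0,-0.02,-1.8,-91,19,126,85],
])

```text
t: 17.05
eef_pos: [0.4498, 0.0121, 0.25]
tool_rot: [-0.003, 0.775, 0.632, 0.002]
contact_force: [0.1, 0.6, 0.2]
gripper_width: 0.996
grasp_force: 0.0
```

jog_arm([
  [0,0,-0.18,0,0,0,85],
  [0,0,-0.36,0,0,0,85],
  [0,0,-0.46,0,0,0,85],
  [0,0,-0.46,0,0,0,85],
  [0,0,-0.46,0,0,0,85],
])

```text
t: 17.68
eef_pos: [0.4506, 0.0124, 0.2516]
tool_rot: [-0.002, 0.613, 0.79, 0.004]
contact_force: [0.1, 0.3, -0.3]
gripper_width: 0.997
grasp_force: 0.0
```

```bash
python3 - <<'E'
import st
from h import *
p,T=cam('wrist');save(p,'w8.png')
for t in('flag_crest','flag'): print(t,[(np.round(d['xy']).tolist(),round(d['score'],2),atz(p,T,d['xy'],.088 if t=='flag_crest' else 0)) for d in bot.tip_of(t,p)[:2]])
g=cv2.cvtColor(p['pixels'],cv2.COLOR_RGB2GRAY)
c=proj(p,T,np.array([.446,.013,.09]));print(c)
c=c.astype(int);print(g[c[1]-75:c[1]+75:6,c[0]-70:c[0]+70:6])
E
```

```text
17.675 [-0.6427, 0.0673, 0.5136, 2.0702, -0.0483, 1.0107, 0.1459] [0.4506, 0.0124, 0.2516] [-0.0019, 0.6133, 0.7898, 0.0037] [-0.01, -0.01, -0.0, -0.0, 0.0, -0.0, 0.0] [0.1, 0.3, -0.3]
flag_crest [([282.0, 178.0], 0.64, array([0.454, 0.017, 0.088]))]
flag [([282.0, 158.0], 0.82, array([0.455, 0.018, 0.   ]))]
[271.936 180.532]
[[ 77  19  87 138 134 133 136 140 142 145 147 149 146 101 147 148 145 143
  142 145 144 146 145 141]
 [ 41  87 104 133 136 137 140 142 145 144 143 149 138 147 146 147 148 146
  151 145 147 149 144 142]
 [ 89  26 135 137 135 135 142 147 146 147 148 147 150 146 145 128 128 100
  101 146 147 144 144 142]
 [ 59 137 139 134 140 146 145 142 144 145 146 147 140  98 105  97  99  98
   99 142 147 142 142 144]
 [136 138 146 137 141 147 146 146 143 143 147 143 145  98  97  98  98  98
  101 147 144 144 146 142]
 [145 140 139 146 149 148 149 150 143 147 150 146 100 105  99  97 101 100
  101 140 144 140 141 140]
 [143 144 146 147 149 146 143 141 146 144 141 122  97  99 100  98  79  94
   96 142 141 138 142 138]
 [147 143 146 145 148 143 146 143 144 152 144  82  95  98  96  9
[... 1054 characters left out ...]
49 146 142 145 141 146 144 140 145 146 146 146 140 143 145 142 141
  148 141 143 147 145 146]
 [145 143 142 147 141 147 143 148 145 144 144 141 138 142 144 142 144 144
  148 141 145 144 145 140]
 [140 143 144 144 146 144 143 137 150 146 146 142 150 145 147 144 142 149
  145 139 143 141 144 144]
 [145 144 143 143 154 147 140 146 147 142 144 140 137 146 146 141 141 144
  140 145 145 146 144 143]
 [148 149 145 149 149 145 146 146 148 145 144 134 138 140 146 138 142 148
  143 139 141 141 146 146]
 [148 148 142 144 145 143 152 142 144 139 136 142 140 141 129 134 134 142
  131 136 139 139 139 134]
 [143 145 148 150 146 143 143 142 149 144 138 134 139 148 133 133 137 137
  136 139 132 141 140 136]]
```

```bash
python3 - <<'E'
from h import *
p,T=cam('wrist')
g=cv2.cvtColor(p['pixels'],cv2.COLOR_RGB2GRAY);m=((g>172)).astype(np.uint8)
n,L,S,Ce=cv2.connectedComponentsWithStats(m)
i=L[190,285];ys,xs=np.where(L==i)
W=np.array([atz(p,T,(x,y),.09)[:2] for x,y in zip(xs,ys)],np.float32)*1000
print(i,len(xs),S[i]);r=cv2.minAreaRect(W);print(r)
b=cv2.boxPoints(r);print(b)
E
```

```text
7 1836 [ 265  154   39   50 1836]
((456.7222900390625, 17.163890838623047), (32.92789077758789, 44.42857360839844), 15.68308162689209)
[[434.866  34.101]
 [446.876  -8.674]
 [478.578   0.227]
 [466.568  43.002]]
```

```bash
python3 - <<'E'
from h import *
for z in(.12,.055):print(rel([.4567,.0172,z],down(15.7)))
E
```

```text
[  0.006  -0.008  -0.022   1.8     6.    132.4  ]
[  0.006  -0.008  -0.022   1.3     5.7   197.4  ]
```

jog_arm([
  [0.006,-0.008,-0.022,2,6,50,85],
  [0.006,-0.008,-0.022,2,6,100,85],
  [0.006,-0.008,-0.022,2,6,130,85],
  [0.006,-0.008,-0.022,2,6,160,85],
  [0.006,-0.008,-0.022,1.5,6,185,85],
  [0.006,-0.008,-0.022,1.5,6,196,85],
  [0.006,-0.008,-0.022,1.5,6,196,85],
  [0.006,-0.008,-0.022,1.5,6,196,85],
])

```text
t: 18.88
eef_pos: [0.4578, 0.0176, 0.0575]
tool_rot: [0.001, 0.604, 0.797, 0.001]
contact_force: [0.2, -0.8, 0.1]
gripper_width: 0.995
grasp_force: 0.0
```

jog_arm([
  [0,0,0,0,0,0,25],
  [0,0,0,0,0,0,25],
  [0,0,0,0,0,0,25],
  [0,0,0,0,0,0,25],
  [0,0,0,0,0,0,25],
  [0,0,0,0,0,0,25],
  [0,0,0,0,0,0,25],
], grip_force=40)

```text
t: 19.75
eef_pos: [0.4573, 0.0176, 0.0571]
tool_rot: [0.0, 0.603, 0.797, 0.0]
contact_force: [-0.4, -0.6, 6.1]
gripper_width: 0.387
grasp_force: 39.3
```

```bash
python3 - <<'E'
import st
from h import *
o=bot.get_obs();print(o['gripper_width']*85.4,o['grasp_force'])
print(rel([.47,.05,.30],down(10)),rel([.50,.2,.42],down(-5)))
p,T=cam('wrist');p2,T2=cam('top')
print([(d['xy'],d['score']) for d in bot.tip_of('rail_mid',p2)[:1]])
# bar in top image: bright pixels around line
g=cv2.cvtColor(p2['pixels'],cv2.COLOR_RGB2GRAY)
for c in range(160,216,8):
    print(c,g[168:196,c])
E
```

```text
19.75 [-0.5101, 0.4204, 0.4058, 2.223, -0.3133, 0.5503, 0.4083] [0.4573, 0.0176, 0.0571] [0.0001, 0.6034, 0.7974, 0.0002] [-0.0, -0.0, -0.0, 0.0, -0.0, -0.0, -0.0] [-0.4, -0.6, 6.1]
33.0306259120465 39.26087647676468
[   0.      -0.       0.101   27.7     21.2   -242.9  ] [   0.      -0.       0.363  163.9     90.9   -362.9  ]
[([185.6, 177.7], 0.76)]
160 [119 122 124 121 121 116 116 137 144 119  72  45  51  52  56  65  80  94
 111 136 145 145 143 139 128 119 115 115]
168 [118 120 119 118 118 118 113 114 137 145 120  83  74  78  92 105  91  61
  51  55  64  98 138 156 159 158 158 159]
176 [124 122 122 121 120 119 117 112 116 139 142 116  84  78  80  89 100 105
 120 148 156 156 157 153 145 128 111 107]
184 [106 104 106 106 106 106 108 107 107 119 141 140 115  87  82  87  91  80
  78  90 111 117 118 118 120 121 121 120]
192 [109 108 109 110 110 109 109 108 107 113 126 143 139 117 108 110 108 100
  84  81  92 111 117 119 120 119 121 120]
200 [109 108 109 110 111 112 112 113 114 113 116 131 145 136 116 116 116 108
  89  79  82  97 113 118 120 122 122 123]
208 [119 119 121 121 120 120 120 122 120 114 110 114 135 146 133 112 114 113
  99  83  78  80  94 113 121 121 121 120]
```

```bash
python3 - <<'E'
from h import *
p,T=cam('top')
for c,r in [(160,176),(185.6,178.7),(208,181.2)]: print(atz(p,T,(c,r),.2))
m=atz(p,T,(185.6,178.7),.2)
print(rel([.47,.04,.28],down(13)),rel([m[0],m[1],.36],down(-6)))
E
```

```text
[0.636 0.346 0.2  ]
[0.629 0.265 0.2  ]
[0.623 0.195 0.2  ]
[   0.001   -0.       0.048   18.1     18.4   -222.9  ] [   0.001   -0.       0.38   191.6    233.    -302.8  ]
```

jog_arm([
  [0,0,0,0,0,-40,25],
  [0,0,0,0,0,-90,25],
  [0,0,0,5,5,-150,25],
  [0,0,0.05,18,18,-210,25],
  [0,0,0.05,18,18,-260,25],
  [0,0,0.1,45,50,-290,25],
  [0,0,0.2,80,95,-303,25],
  [0,0,0.28,115,140,-303,25],
  [0,0,0.36,150,185,-303,25],
  [0,0,0.36,191,233,-303,25],
])

```text
t: 21.2
eef_pos: [0.6299, 0.2652, 0.3594]
tool_rot: [0.0, 0.737, 0.676, -0.0]
contact_force: [0.2, 0.3, 0.5]
gripper_width: 0.396
grasp_force: 40.2
```

jog_arm([
  [0,0,0,0,0,0,25],
  [0,0,0,0,0,0,25],
  [0,0,0,0,0,0,25],
])

```text
t: 21.58
eef_pos: [0.6289, 0.2625, 0.3602]
tool_rot: [0.0, 0.737, 0.676, 0.0]
contact_force: [-0.3, 0.1, -0.3]
gripper_width: 0.391
grasp_force: 40.2
```

```bash
python3 - <<'E'
import st
from h import *
p,T=cam('wrist');save(p,'w9.png');o=bot.get_obs();print(o['gripper_width']*85.4,o['grasp_force'])
print([(d['xy'],d['score'],atz(p,T,d['xy'],.2)) for d in bot.tip_of('rail_mid',p)[:2]])
print([(d['xy'],d['score'],atz(p,T,d['xy'],.36+.031)) for d in bot.tip_of('flag_crest',p)[:2]])
A=proj(p,T,[.636,.346,.2]);B=proj(p,T,[.623,.195,.2]);print(A,B,proj(p,T,[.629,.265,.2]))
g=cv2.cvtColor(p['pixels'],cv2.COLOR_RGB2GRAY)
for r in range(10,330,30): print(r,g[r,220:340:4])
E
```

```text
21.575 [-0.8296, 0.4389, 0.5134, 1.3939, -0.2146, 1.364, -0.4] [0.6289, 0.2625, 0.3602] [0.0002, 0.7372, 0.6757, 0.0001] [0.0, -0.01, -0.0, -0.0, -0.0, 0.0, -0.0] [-0.3, 0.1, -0.3]
33.58958960765876 40.16784310340881
[([279.1, 176.9], 0.57, array([0.631, 0.266, 0.2  ]))]
[([279.5, 311.2], 0.84, array([0.63 , 0.264, 0.391]))]
[277.343  80.383] [277.559 251.405] [277.437 178.622]
10 [100 101 103 101 102  96 101 103 104 102 103 103 106 100 102 101  99 103
 105 106  99  98 102 104 104 109 106 102 106 108]
40 [107 108 103 100 102 103 100 102 129 100  98 107 144 101  98 104 104 101
 100 103 107 104 107 105 105 107 106 104 102 105]
70 [156 152 151 153 148 151 152 148 146 191 190 191 192  99 128 131 107  88
  94  94 103 102 103 100 105  99  98 100 104 104]
100 [156 155 156 148 148 155 151 154 154 155 151 155 151  98 127 132 100 108
 105  91  93  99 109 108 103 148 153 152 146 145]
130 [160 161 156 160 154 153 150 153 155 149 156 153 155  95 128 130 100 103
 151 143 147 121 149 145 146 150 146 153 151 148]
160 [153 153 150 153 158 157 153 156 156 157 152 150 155  96 179 180 127 103
 105 155 147 154 156 143 143 154 153 153 156 156]
190 [153 154 152 156 155 151 153 154 144 152 154 137 122 128 179 178 122  96
 103 154 139 118 141 143 149 143 142 153 153 154]
220 [150 153 146 150 154 118  84  73  63 153 190 191 190 126 178 176 111 182
 181 189  70  66  84  85 139 143 143 142 144 145]
250 [155 151 154  92  86  81  66  65  66  63 151 154 154 121 168 168  89 152
 149 151  72  62  62  75  83  86 151 156 141 142]
280 [ 68  73  61 140 140 141 140 140 141 140 141 140 142 144 143 138 142 142
 143 142 142 140 138 139 139 140 118  73  72  70]
310 [ 96  43  20 117 126 127 126 127 127 128 127 127 126 132 130 127 128 130
 131 129 127 126 127 129 127 126  57  25  95  62]
```

jog_arm([
  [0,0,0,0,1,45,25],
  [0,0,0,0,1,75,25],
  [0,0,0,0,1,100,25],
  [0,0,0,0,1,125,25],
  [0,0,0,0,1,150,25],
  [0,0,0,0,1,168,25],
  [0,0,0,0,1,176,25],
  [0,0,0,0,1,181,25],
  [0,0,0,0,1,182,25],
  [0,0,0,0,1,182,25],
])

```text
t: 22.98
eef_pos: [0.6305, 0.2642, 0.1782]
tool_rot: [0.0, 0.736, 0.676, 0.0]
contact_force: [-0.6, 0.7, -0.3]
gripper_width: 0.394
grasp_force: 40.3
```

```bash
python3 - <<'E'
import st
from h import *
p,T=cam('wrist');save(p,'w10.png');o=bot.get_obs();print(o['gripper_width']*85.4,o['grasp_force'])
g=cv2.cvtColor(p['pixels'],cv2.COLOR_RGB2GRAY)
for r in range(130,330,20): print(r,g[r,220:340:4])
E
```

```text
22.975 [-0.7991, 0.5736, 0.4573, 1.6073, -0.2837, 1.0261, -0.3423] [0.6305, 0.2642, 0.1782] [0.0002, 0.7365, 0.6765, 0.0005] [-0.0, -0.0, -0.0, -0.0, -0.0, 0.0, 0.0] [-0.6, 0.7, -0.3]
33.680056001665506 40.25759160518646
130 [158 152 154 154 154 155 154 150 152 155  94 118 126 130 138 132 126 115
  92 105 102  95  95  92  95  93 110 104 105 100]
150 [154 155 156 154 155 152 157 156 159 155  93 116 124 131 137 130 126 114
  92 105 108  93  95  95  94  92 110 105 105 108]
170 [157 157 162 160 159 158 159 160 152 157  87 113 126 128 135 131 127 114
  88 104 105 105  98  95  97  96 109 107 105 107]
190 [157 155 158 155 153 158 157 156 146 159  89 113 126 129 133 130 126 112
  84  99 128 114 153 155 156 159 150 142 146 153]
210 [152 153 157 159 154 155  85  85  67 155  88 114 123 128 132 130 125 113
  77  96  66  75  81 142 144 150 145 145 147 147]
230 [154 157 155 159 161  87  85  68  64 138  85 115 127 129 131 128 124 110
  79 145  69  65  80  86 100 146 148 141 142 144]
250 [157 157 155  97  87  83  68  68  65  66 113 111 126 129 130 127 123 108
 147 170  71  64  64  77  86  88 148 145 147 143]
270 [ 72  76 108 141 142 144 142 141 141 142 142 143 145 146 143 142 144 145
 146 145 144 142 143 141 141 141 122  72  73  73]
290 [ 76  73   9 140 141 142 141 140 142 143 142 142 143 146 143 141 145 143
 144 145 143 141 142 141 141 141 118  16  73  70]
310 [ 99  43  27 121 127 128 129 128 128 130 130 131 129 133 138 134 138 134
 133 132 131 127 129 127 128 127  41  31  96  60]
```

jog_arm([
  [0,0,0,0,0,1,25],
  [0,0,0,0,0,2,25],
  [0,0,0,0,0,2,25],
  [0,0,0,0,0,2,35],
  [0,0,0,0,0,2,38],
  [0,0,0,0,0,2,45],
  [0,0,0,0,0,2,60],
  [0,0,0,0,0,2,75],
  [0,0,0,0,0,2,75],
  [0,0,0,0,0,2,75],
])

```text
t: 24.28
eef_pos: [0.6301, 0.264, 0.1756]
tool_rot: [0.0, 0.736, 0.676, -0.0]
contact_force: [-0.1, 0.2, 0.2]
gripper_width: 0.879
grasp_force: 0.0
```

jog_arm([
  [0,0,0,0,0,-20,80],
  [0,0,0,0,0,-50,80],
  [0,0,0,0,0,-90,80],
  [0,0,0,0,0,-130,80],
  [0,0,0,0,0,-170,80],
  [0,0,0,0,0,-180,80],
  [0,0,0,0,0,-180,80],
  [0,0,0,0,0,-180,80],
])

```text
t: 25.28
eef_pos: [0.6293, 0.264, 0.3541]
tool_rot: [-0.0, 0.736, 0.677, -0.001]
contact_force: [0.1, 0.2, -0.4]
gripper_width: 0.939
grasp_force: 0.0
```

```bash
python3 - <<'E'
import st
from h import *
p,T=cam('wrist');save(p,'w11.png')
P={n:cam(n) for n in('scene','top')}
F=[]
for n in P:
    d=bot.tip_of('flag_crest',P[n][0])[:2];print(n,[(e['xy'],e['score']) for e in d]);
    if d:F.append(ray(*P[n],d[0]['xy']))
if len(F)==2:print(tri(F))
d=bot.tip_of('flag_crest',p)[:2];print([(e['xy'],e['score'],atz(p,T,e['xy'],.206)) for e in d])
g=cv2.cvtColor(p['pixels'],cv2.COLOR_RGB2GRAY)
for r in range(100,250,8): print(r,g[r,230:330:4])
# lamp tab in scene vs earlier
print([(e['xy'],e['score']) for t in('collar_tab','lock_mark') for e in bot.tip_of(t,P['scene'][0])[:2]])
a,u,v=lamp()
for f in(-60,-66,-72,-78):
    k=np.deg2rad(f);r=np.cos(k)*u+np.sin(k)*v;print(f,proj(*P['scene'],C+.046*r),proj(*P['scene'],C+.062*r-.016*a))
E
```

```text
25.275 [-0.8296, 0.4452, 0.5119, 1.3984, -0.2172, 1.3566, -0.3976] [0.6293, 0.264, 0.3541] [-0.0003, 0.7364, 0.6765, -0.0012] [0.0, 0.01, -0.0, 0.0, 0.0, -0.0, 0.0] [0.1, 0.2, -0.4]
scene [([375.0, 131.0], 0.89), ([153.6, 255.8], 0.7)]
top [([185.7, 179.1], 0.6), ([189.5, 185.7], 0.2)]
(array([0.63 , 0.266, 0.212]), [np.float64(0.0056817252823623925), np.float64(0.00568172528236256)])
[([278.6, 182.5], 0.95, array([0.63 , 0.266, 0.206]))]
100 [148 142 144 149 149 144 147 146 148 148 146 112 127 118  79 102 142 135
 132 147 148 149 145 144 149]
108 [151 153 147 149 146 147 148 145 152 149 146 111 127 118  83 101 137 132
 129 145 142 147 141 145 147]
116 [151 151 149 148 146 142 142 139 146 145 143 108 126 117  85  98  94  86
 134 145 142 145 142 145 148]
124 [149 142 147 148 150 146 149 147 147 146 145 156 181 163  78  97  85  88
 136 147 146 145 139 139 143]
132 [152 146 146 144 148 148 143 145 147 145 150 157 180 164  89  95  92  85
 138 148 145 138 139 139 140]
140 [151 147 149 147 153 150 150 148 144 149 146 159 182 163  85  99 142 134
 137 140 140 137 137 140 132]
148 [146 146 15
[... 932 characters left out ...]
36 135 137 136]
220 [143 143 147 145 147 145 143 185 186 184 185 158 179 157 179 180 184 179
 137 138 134 137 141 135 141]
228 [145 143 148 144 147 138 145 145 170 182 181 150 174 148 172 173 159 133
 142 136 131 135 137 132 131]
236 [147 145 143 140 146 144 145 143 146 146 143 149 174 150 140 146 148 137
 135 134 133 135 145 145 148]
244 [142 143 148 147 144 143 146 145 147 143 144 148 174 147 142 150 141 143
 147 138 134 134 147 146 145]
[([199.3, 271.0], 0.87), ([264.1, 123.6], 0.66), ([235.2, 142.6], 0.83), ([200.9, 278.4], 0.73)]
-60 [203.13  271.004] [201.521 281.489]
-66 [201.609 271.068] [199.463 281.532]
-72 [200.258 271.007] [197.64  281.398]
-78 [199.09  270.821] [196.071 281.092]
```

```bash
python3 -c "
from h import *
print(bot.hand_in())"
```

```text
the job is handed in; nothing more can be done
None
```

I turned the lock collar clockwise to its stop with the tab on the bar mark, hung the flag astride the rail and let go, then handed the job in at about 26 s; no verdict came back.

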